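# Moisture reading on the walnut scroll

### The arm

A 7-joint arm with a two-finger parallel gripper is mounted at the origin on the work surface. World frame = base frame: x ahead of the robot, y to its left, z up, the work surface at z = 0. Lengths are in m, angles in degrees, forces in N, time in s.
With the tool pointing down it reaches from about 0.425 to 0.95 m from the base axis. Payload 4.7 kg.
Tool frame: the origin (TCP) lies midway between the tips of the shut fingers; the grasp point (between the pads) lies 19 mm behind it; z points along the fingers, y is the line along which they close (so a half turn about z gives the same grasp; the last joint's range is limited). The gripper opens to 85 mm and grips with 20 to 120 N. Pads are 22 mm wide; open, the fingers measure 114 mm over their backs; the gripper's body (76 mm by 85 mm) begins 54 mm behind the grasp point. The pads swing forward as they close: fully open they stand 13 mm farther back than shut.
Start: joints at [-1.656, 26.849, -2.785, 87.806, 1.381, 65.374, -4.715], TCP at [0.675, 0, 0.231] pointing down, gripper open.
Joint ranges: [-148.3, 148.3], [-19.14, 114.17], [-79.39, 73.82], [5.75, 140.21], [-59.74, 239.74], [12.07, 113.84], [-152.46, 152.46]. Speed limits (degrees/s): [147.25, 147.25, 180, 180, 180, 180, 180].

### API

Orientations are given as a 3x3 rotation matrix whose columns are the frame's x, y, z axes.
In Python, from bench import ctrl, get_image gives the robot as it stands.
- The arm moves only by the tool apply_moves, never from a script. Its argument "plan" is text: rows parted by semicolons, each of 7 numbers parted by spaces: the shift along the tool's x, y, z in mm, then the turn, a rotation vector about the tool's x, y, z in rad, then the closure in counts, from 0 (fully open) to 255 (shut). A call has exactly 8 rows; each row shifts and turns the commanded pose from where the row before left it, along the tool's axes as they then stand; what a row does not reach is not made up. A row lasts 1/12 s, in which the tool goes at most 41.7 mm and 7.16 degrees, less where a joint would pass 70% of its speed; a pose out of reach is approached as far as the arm can. A call with a gripper value outside its range is refused whole. The fingers move at their own pace and stop on an object; the grip force is fixed at half the most. Time passes only in rows, so rows that do not move let the fingers close, or fill a call up. It gives the time, the measured TCP pose, the force, the opening and the grip force at its end, in the units of the state.
- ctrl.read_state(): the state, without advancing time (a new reading comes with each control period).
- get_image(name): name is "scene" or "side" or "wrist"; returns a dict with "image" (480x640x3 uint8, red, green, blue), "fov_y" (degrees; the focal length in pixels is half the picture's height over the tangent of half this angle, whatever the lens; pixels are square), "cx", "cy" (the principal point, pixels), "origin" and "orientation" of the camera in the world. Camera axes: x right, y up, looking along -z (the intrinsics and any distortion apply to the point x, -y, -z); pixel columns grow to the right and rows downward; lengths in m; the calibration is good to about 2 mm. The wrist camera is an equidistant fisheye: a pixel r from the principal point sees the ray r / f radians off the axis. A picture is of the moment at which its call begins. There is no depth.
- ctrl.finish_job(): hands the job in; it is judged then, once.
The state is a dict: "clock": time; "joint_positions": joint angles; "qd": joint speeds; "joint_torque": joint torques, N m; "ee_pos": TCP position; "tcp_rot": TCP orientation; "ft_force": force on the tool from outside, world axes, zero at the start; "wrist_torque": the same for the moment, N m; "width": finger opening in m; "finger_force": force on a finger pad.
Only numpy, scipy, OpenCV 4.12 (cv2) and the standard library are available. Lean on these libraries where they do the work, as an engineer would, in place of code of your own. Each camera call takes 0.05 s, during which the arm holds its last target. There are 200 camera calls.

### The job

Take the orange moisture meter out of its white stand and point its nose straight down at the blue dot on the dark walnut scroll, not the one on the pale limewood foot, from about 7 cm above, keeping it still there for two seconds. Then put the meter back in its stand, standing upright on its nose as it was. Do not shift either carving.

Things in the scene. Friction and masses are not known exactly. Their poses are not given: they have to be found in the camera images.
- meter: Moisture meter, about 0.2 kg: upright slab 135 mm tall, black nose (40 x 24 mm, lowest 28 mm), orange above: 46 mm along x, 28 mm along y. Starts nose down in the stand, nose face on the pocket floor, yaw within 4 deg of the stand's. Origin: centre of the flat nose face, from which the sensor looks along -z; z runs up the slab. Grip from above across the 28 mm, 105 to 115 mm above the nose face.
- stand: White charging stand fixed to the bench: open-topped pocket with a black floor, small green light on its -x side. Outside 72 (x) by 56 (y) mm, 30 mm high, on a foot plate 98 x 82 x 5 mm; pocket 56 (x) by 40 (y) mm inside, its floor 8 mm above the bench. Origin: centre of its underside, z up.
- walnut_dot (a point): Centre of the blue dot (36 mm across) to measure: on the flat top, 55 mm above the bench, of the dark brown walnut scroll, a loose carving (0.45 kg) 176 mm long (x), 78 mm wide, with a round volute 72 mm high at its +x end. The scroll reaches from 50 mm behind the dot (-x) to 126 mm ahead (+x). z up.
- limewood_dot (a point): Centre of the other blue dot (36 mm across), not to be measured: on the sawn-off ankle, 75 mm above the bench, of the pale limewood foot, a loose carving (0.35 kg) 158 mm long (x), 64 mm wide. The foot reaches from 126 mm on the toe side (-x) to 32 mm on the heel side (+x) of the dot. z up.
Things that resemble listed ones, but are neither listed nor needed, are in the scene too. Of the things that look like the meter, the largest one is meant. There is more than one size of the stand; the one meant has the size given above.

How it is judged (in metres and radians):
On the way:
1. the meter points at the walnut's dot for 1.5 s: dot within 18 mm of the sight line in the meter's x and y, 30 to 110 mm from the nose face, tilt under 12 deg, slower than 30 mm/s and 0.4 rad/s (x of walnut_dot in the frame of meter between -0.018 and 0.018 m and y of walnut_dot in the frame of meter between -0.018 and 0.018 m and z of walnut_dot in the frame of meter between -0.11 and -0.03 m and angle between meter's own z axis and vertical below 0.21 rad and linear speed of meter below 0.03 m/s and angular speed of meter below 0.4 rad/s), for 1.5 s.
At the end, for the whole second after the job is handed in: The meter stands upright (within 8 degrees), at rest and released in the pocket of its stand, its nose face less than 14 mm above the stand's underside level and within 15 mm of the stand's centre (horizontal distance between meter and stand below 0.015 m and z of meter in the frame of stand below 0.014 m and angle between meter's own z axis and vertical below 0.15 rad and linear speed of meter below 0.02 m/s); the robot touches nothing.
It fails at once if the walnut scroll is shifted by more than 15 mm (distance of walnut_dot from where it was at the start of the episode above 0.015 m).
It fails at once if the limewood foot is shifted by more than 15 mm (distance of limewood_dot from where it was at the start of the episode above 0.015 m).
It also fails if it takes over 48 s, if anything falls off the work surface, if the arm or the gripper's body presses on something with over 40 N, if the wrist force passes 120 N, or if a joint passes its speed limit or range.

## Working session

There is one attempt and no reset: what is moved stays moved. The work goes in short steps, Python scripts to look and compute and a tool call to move; the robot and the scene stay as the last step left them, time stands still between calls to the robot, and variables do not carry over. Pictures are saved under pics/ and viewed, at most 10 in all, crops included, and the job is handed in when it is done.

Besides the shell and the picture viewer there is one more tool, called after ">>>" in YAML: its name, and indented under it one key for each argument. apply_moves: Moves the arm, as the interface text tells. Its arguments: {"type":"object","properties":{"plan":{"type":"string"}},"required":["plan"]}

```bash
mkdir -p pics && cat > h.py <<'E'
import numpy as np, cv2
from bench import ctrl, get_image
def ray(d,u,v):
    f=240/np.tan(np.radians(d["fov_y"])/2); x=(u-d["cx"])/f; y=(v-d["cy"])/f
    if d.get("fish"):
        r=np.hypot(x,y); s=np.sinc(r/np.pi)
        c=np.array([x*s,-y*s,-np.cos(r)])
    else: c=np.array([x,-y,-1.])
    c=np.array(d["orientation"])@c
    return np.array(d["origin"]),c/np.linalg.norm(c)
def onz(d,u,v,z):
    o,c=ray(d,u,v); return o+c*(z-o[2])/c[2]
def grab(n):
    d=get_image(n); d["fish"]=n=="wrist"; return d
def save(d,p): cv2.imwrite(p,cv2.cvtColor(d["image"],cv2.COLOR_RGB2BGR))
def blobs(d,lo,hi,amin=30):
    m=cv2.inRange(cv2.cvtColor(d["image"],cv2.COLOR_RGB2HSV),lo,hi)
    n,l,s,c=cv2.connectedComponentsWithStats(m)
    return [(s[i].tolist(),c[i].round(1).tolist()) for i in range(1,n) if s[i][4]>=amin]
E
python3 - <<'E'
from h import *
for n in ["scene","side","wrist"]:
    d=grab(n); save(d,f"pics/{n}0.png"); print(n,{k:v for k,v in d.items() if k!="image"})
    print("blue",blobs(d,(95,120,50),(130,255,255))); print("or",blobs(d,(5,150,100),(22,255,255)))
    for s,c in blobs(d,(95,120,50),(130,255,255)): print(c,onz(d,*c,.055).round(3),onz(d,*c,.075).round(3))
print(ctrl.read_state())
E
```

```text
scene {'fov_y': 51.22156767928906, 'cx': 320.99264938170285, 'cy': 238.92459215074905, 'origin': array([ 1.02421759, -0.19205867,  1.06657196]), 'orientation': array([[ 0.239639  , -0.82656529,  0.50927691],
       [ 0.97083649,  0.20020945, -0.1318813 ],
       [ 0.00704646,  0.52602852,  0.85043774]]), 'fish': False}
blue [([453, 226, 15, 13, 148], [459.9, 231.6]), ([353, 270, 13, 13, 113], [358.4, 276.5]), ([14, 312, 97, 87, 4102], [66.5, 356.9]), ([505, 321, 78, 76, 3091], [542.8, 358.1]), ([0, 327, 16, 93, 796], [6.7, 378.4])]
or [([491, 0, 6, 14, 34], [492.9, 5.9]), ([498, 0, 37, 48, 1046], [514.7, 18.0]), ([0, 0, 640, 480, 187305], [324.3, 283.4]), ([424, 2, 59, 15, 352], [452.2, 9.0]), ([24, 40, 17, 20, 65], [33.4, 49.6]), ([0, 72, 16, 83, 564], [4.8, 105.0]), ([10, 379, 30, 44, 791], [21.7, 404.1])]
[459.9, 231.6] [0.477 0.294 0.055] [0.488 0.285 0.075]
[358.4, 276.5] [0.536 0.023 0.055] [0.546 0.019 0.075]
[66.5, 356.9] [ 0.573 -0.615  0.055] [ 0.582 -0.607  0.075]
[542.8, 358.1] [0.81  0.343 0.055] [0.814 0.332 0.075]
[6.7, 378.4] [ 0.59  -0.731  0.055] [ 0.599 -0.72   0.0
[... 5592 characters left out ...]
, 'qd': array([ 0.06542114, -0.19767391, -0.03728141, -0.15863269,  0.07974958,
       -0.05398587,  0.00923229]), 'joint_torque': array([ 3.33697863e-04, -5.10767841e+01, -4.67274967e-02, -2.37979531e+01,
        1.07760131e-02,  5.44104041e-03, -2.80327527e-05]), 'ee_pos': array([6.74561997e-01, 1.78329872e-06, 2.30472620e-01]), 'tcp_rot': array([[-6.96888289e-06,  9.99998820e-01, -1.53647946e-03],
       [ 9.99999997e-01,  6.85351675e-06, -7.50899807e-05],
       [-7.50793618e-05, -1.53647998e-03, -9.99998817e-01]]), 'ft_force': array([ 0.07416258,  0.08063656, -0.58321361]), 'wrist_torque': array([ 0.01091317, -0.026823  , -0.00324899]), 'finger_force': 0.0, 'width': 0.08546750303836359}
```

```bash
python3 -c "
import cv2,numpy as np
a=[cv2.imread(f'pics/{n}0.png') for n in ['scene','side','wrist']]
cv2.imwrite('pics/a0.png',a[0])"
```

```text
(no output)
```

View pics/scene0.png

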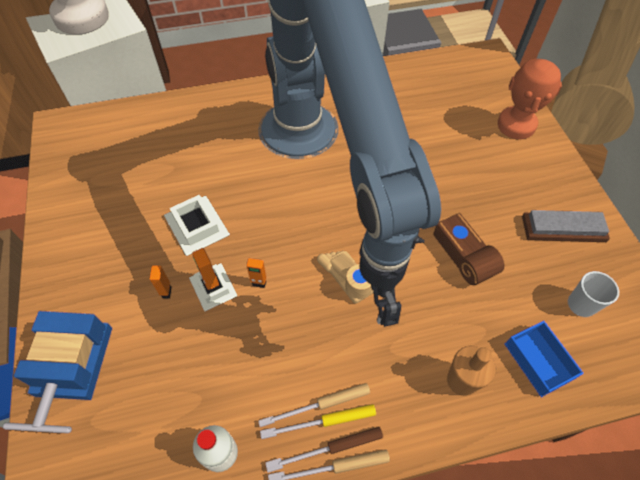

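View pics/side0.png

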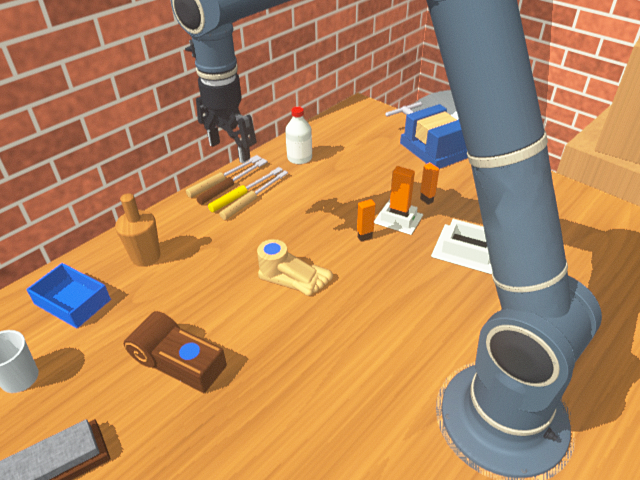

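View pics/wrist0.png

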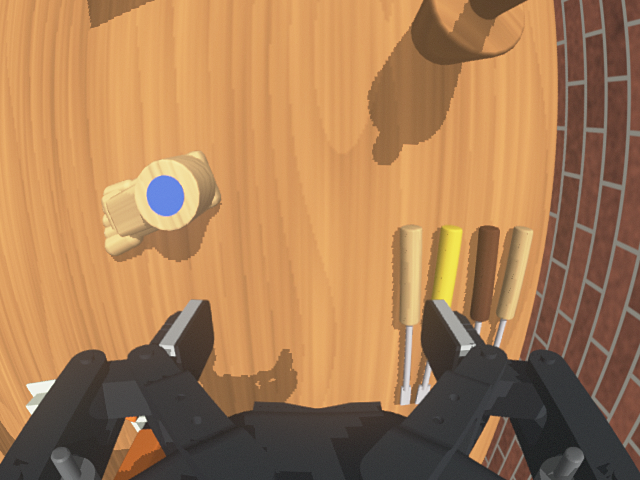

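The scene picture shows the large meter at about (207,268) in its stand (213,288), with small decoys at (160,282) and (257,270) and an empty, bigger stand at (197,222). The walnut dot is at (460,232), and the foot's dot is at (358,276). The side view agrees: meter (402,190), walnut dot (189,351). The wrist view shows the foot's dot at (165,195) and the meter at the bottom left.

```bash
python3 - <<'E'
from h import *
import cv2
P={}
for n,(x0,y0,x1,y1),guess in [("scene",(140,180,290,320),(207,268)),("side",(340,150,510,280),(402,190))]:
    d=get_image(n); d["fish"]=False
    h=cv2.cvtColor(d["image"],cv2.COLOR_RGB2HSV)
    print(n,"hsv meter",h[guess[1],guess[0]],"wood",h[guess[1]+30,guess[0]-60])
    m=cv2.inRange(h,(5,225,90),(14,255,255)); k=np.zeros_like(m); k[y0:y1,x0:x1]=m[y0:y1,x0:x1]
    c,_=cv2.findContours(k,0,2)
    for q in c:
        if cv2.contourArea(q)>40: print(" orange",cv2.contourArea(q),cv2.boundingRect(q),cv2.approxPolyDP(q,2,True)[:,0].tolist())
    m=cv2.inRange(h,(0,0,150),(180,60,255)); k=np.zeros_like(m); k[y0:y1,x0:x1]=m[y0:y1,x0:x1]
    c,_=cv2.findContours(k,0,2)
    for q in c:
        if cv2.contourArea(q)>100:
            a=cv2.approxPolyDP(cv2.convexHull(q),3,True)[:,0]; print(" white",[(p.tolist(),onz(d,*p,.005)[:2].round(3).tolist()) for p in a])
    crop=cv2.resize(d["image"][y0:y1,x0:x1],None,fx=2.6,fy=2.6,interpolation=cv2.INTER_CUBIC); P[n]=crop
a=P["scene"];b=P["side"];H=max(a.shape[0],b.shape[0]);o=np.zeros((H,a.shape[1]+b.shape[1],3),np.uint8);o[:a.shape[0],:a.shape[1]]=a;o[:b.shape[0],a.shape[1]:]=b
print(o.shape);o=cv2.resize(o,None,fx=790/o.shape[1],fy=790/o.shape[1]);cv2.imwrite("pics/c1.png",o[...,::-1])
E
```

```text
scene hsv meter [ 13 214 136] wood [ 14 151 133]
 white [([221, 264], [0.401, -0.279]), ([236, 296], [0.494, -0.257]), ([204, 309], [0.509, -0.333]), ([190, 278], [0.421, -0.356])]
 white [([205, 196], [0.188, -0.292]), ([229, 234], [0.32, -0.248]), ([187, 255], [0.356, -0.356]), ([165, 215], [0.224, -0.399]), ([178, 204], [0.197, -0.363])]
side hsv meter [ 16 255 243] wood [ 16 169 237]
 orange 245.5 (391, 167, 23, 26) [[413, 171], [397, 167], [393, 171], [393, 176], [397, 176], [396, 173], [400, 177], [393, 179], [391, 192], [397, 189], [398, 185], [399, 187], [398, 182], [410, 183]]
 white [([445, 224], [0.354, -0.357]), ([455, 219], [0.346, -0.389]), ([483, 226], [0.282, -0.41]), ([495, 279], [0.174, -0.274]), ([431, 255], [0.318, -0.245])]
 white [([422, 214], [0.416, -0.352]), ([410, 234], [0.395, -0.272]), ([374, 222], [0.485, -0.25]), ([389, 200], [0.51, -0.342]), ([416, 207], [0.443, -0.364])]
 white [([509, 164], [0.362, -0.687]), ([476, 166], [0.424, -0.619]), ([467, 152], [0.479, -0.662]), ([509, 153], [0.388, -0.736])]
(364, 832, 3)
```

View pics/c1.png

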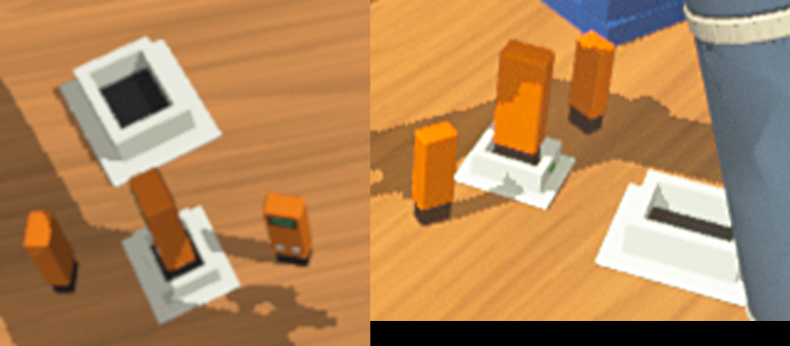

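The stand's foot plate measures about 96 x 79 mm, as given. It is centred near (0.456, -0.306) with yaw about 14°. Next is a helper that works out the rows, then a move above the stand.

```bash
cat >> h.py <<'E'
from scipy.spatial.transform import Rotation as R
def rows(p,yaw,n,start=None):
    """per-row tool shifts/turn to take tool to p, x axis at yaw deg, z down"""
    s=ctrl.read_state(); a=np.array(s["ee_pos"]); Q=np.array(s["tcp_rot"])
    c,t=np.cos(np.radians(yaw)),np.sin(np.radians(yaw))
    T=np.array([[c,t,0],[t,-c,0],[0,0,-1.]])
    w=R.from_matrix(Q.T@T).as_rotvec(); print("turn",w.round(4),"total tool shift",(Q.T@(np.array(p)-a)*1e3).round(1))
    for i in range(n):
        Qi=Q@R.from_rotvec(w*i/n).as_matrix()
        print((Qi.T@(np.array(p)-a)*1e3/n).round(1),(w/n).round(4))
E
python3 - <<'E'
from h import *
s=get_image("scene");s["fish"]=False
for n,u,v in [("decoyR",257.5,285),("decoyL",166,296)]: print(n,onz(s,u,v,0).round(3))
rows([.44,-.31,.27],14,14)
E
```

```text
decoyR [ 0.475 -0.204  0.   ]
decoyL [ 0.452 -0.416  0.   ]
turn [-5.0000e-04  4.0000e-04  1.3265e+00] total tool shift [-310.  -234.9  -38.9]
[-22.1 -16.8  -2.8] [-0.      0.      0.0947]
[-23.6 -14.6  -2.8] [-0.      0.      0.0947]
[-24.9 -12.3  -2.8] [-0.      0.      0.0947]
[-26.   -9.9  -2.8] [-0.      0.      0.0947]
[-26.8  -7.4  -2.8] [-0.      0.      0.0947]
[-27.4  -4.8  -2.8] [-0.      0.      0.0947]
[-27.7  -2.2  -2.8] [-0.      0.      0.0947]
[-27.8   0.4  -2.8] [-0.      0.      0.0947]
[-27.6   3.   -2.8] [-0.      0.      0.0947]
[-27.2   5.6  -2.8] [-0.      0.      0.0947]
[-26.5   8.2  -2.8] [-0.      0.      0.0947]
[-25.7  10.7  -2.8] [-0.      0.      0.0947]
[-24.5  13.   -2.8] [-0.      0.      0.0947]
[-23.2  15.3  -2.8] [-0.      0.      0.0947]
```

>>> apply_moves:
  plan: "-22 -17 -3 0 0 0.0947 60;-23.5 -14.5 -3 0 0 0.0947 60;-25 -12.5 -3 0 0 0.0947 60;-26 -10 -3 0 0 0.0947 60;-27 -7.5 -3 0 0 0.0947 60;-27.5 -5 -3 0 0 0.0947 60;-27.5 -2 -3 0 0 0.0947 60;-28 0.5 -3 0 0 0.0947 60"

```text
clock: 0.97
ee_pos: [0.5393, -0.1782, 0.2556]
tcp_rot: [[0.69, 0.723, 0.0], [0.723, -0.69, 0.0], [0.0, 0.0, -1.0]]
ft_force: [0.0, -0.1, -0.9]
width: 0.0652
finger_force: 0.0
```

>>> apply_moves:
  plan: "-27.5 3 -3 0 0 0.0947 60;-27 5.5 -3 0 0 0.0947 60;-26.5 8 -3 0 0 0.0947 60;-25.5 10.5 -3 0 0 0.0947 60;-24.5 13 -3 0 0 0.0947 60;-23 15.5 -3 0 0 0.0947 60;0 0 0 0 0 0 60;0 0 0 0 0 0 60"

```text
clock: 1.63
ee_pos: [0.439, -0.311, 0.2737]
tcp_rot: [[0.971, 0.239, 0.001], [0.239, -0.971, -0.0], [0.001, 0.001, -1.0]]
ft_force: [0.4, -0.0, -0.5]
width: 0.0652
finger_force: 0.0
```

```bash
python3 - <<'E'
from h import *
s=ctrl.read_state(); print(s["clock"],s["ee_pos"],s["tcp_rot"],s["width"],s["joint_positions"])
d=grab("wrist"); save(d,"pics/w1.png"); print(d["origin"],d["orientation"])
h=cv2.cvtColor(d["image"],cv2.COLOR_RGB2HSV)
for nm,lo,hi in [("orange",(4,190,60),(18,255,255)),("white",(0,0,120),(180,60,255))]:
    c,_=cv2.findContours(cv2.inRange(h,lo,hi),0,2)
    for q in c:
        if cv2.contourArea(q)>300: print(nm,cv2.contourArea(q),cv2.boundingRect(q))
E
```

```text
1.6333 [ 0.43895741 -0.31098561  0.273723  ] [[ 9.70905448e-01  2.39461799e-01  8.10926687e-04]
 [ 2.39462145e-01 -9.70905635e-01 -3.58271732e-04]
 [ 7.01540897e-04  5.42034220e-04 -9.99999607e-01]] 0.065195128920199 [ 14.85900883  11.87184568  18.92800361 104.3656135   -4.25297175
  64.39909582 -40.89798116]
[ 0.50870853 -0.29405045  0.41632517] [[ 2.39871145e-01  9.31046561e-01  2.74980244e-01]
 [-9.70804396e-01  2.30284232e-01  6.71416227e-02]
 [-8.11637465e-04 -2.83057368e-01  9.59102637e-01]]
white 1323.5 (34, 356, 55, 52)
white 620.0 (404, 293, 36, 55)
white 615.0 (195, 293, 36, 54)
white 9060.0 (243, 276, 101, 106)
white 386.0 (624, 232, 16, 48)
white 3661.0 (278, 141, 75, 87)
white 695.5 (609, 47, 31, 77)
```

View pics/w1.png

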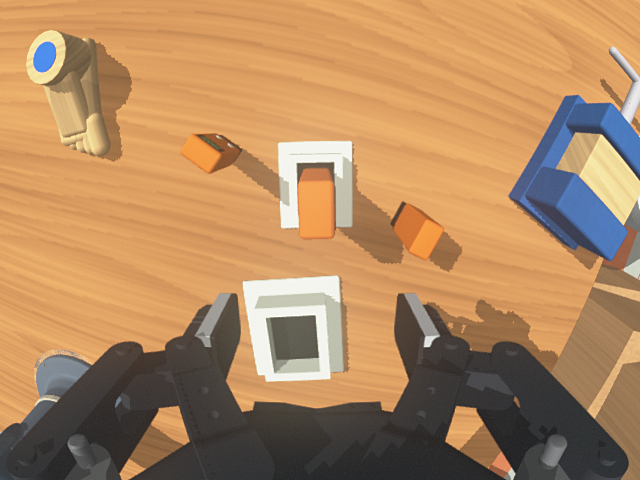

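The wrist view shows the meter's top face at columns 299–335, rows 185–238, with the stand behind it at (316,180). The empty stand is at (293,330), decoys at (210,152) and (418,232).

```bash
python3 - <<'E'
from h import *
d=grab("wrist"); im=d["image"]; h=cv2.cvtColor(im,cv2.COLOR_RGB2HSV)
for v in range(160,246,6): print(v,h[v,317].tolist(),im[v,317].tolist())
# bright top face
x0,y0=285,155
sub=h[y0:250,x0:350]
m=cv2.inRange(sub,(5,170,100),(16,255,255)); m=cv2.morphologyEx(m,2,np.ones((3,3)))
c=max(cv2.findContours(m,0,2)[0],key=cv2.contourArea)
a=cv2.approxPolyDP(cv2.convexHull(c),2,True)[:,0]+[x0,y0]
for p in a: print(p,onz(d,*p,.143)[:2].round(4))
V=sub[...,2]; t=cv2.inRange(cv2.bitwise_and(V,V,mask=m),int(.5*(int(h[225,317,2])+int(h[178,317,2]))),255)
c=max(cv2.findContours(t,0,2)[0],key=cv2.contourArea); r=cv2.minAreaRect(c); b=cv2.boxPoints(r)+[x0,y0]
w=np.array([onz(d,*p,.143)[:2] for p in b]); print("top",b.round(1).tolist(),w.round(4).tolist(),"ctr",w.mean(0).round(4))
e=[w[(i+1)%4]-w[i] for i in range(4)]; print([(np.linalg.norm(q).round(4),np.degrees(np.arctan2(q[1],q[0])).round(1)) for q in e])
# white outside stand
m=cv2.inRange(h[130:240,260:370],(0,0,120),(180,70,255)); c=max(cv2.findContours(m,0,2)[0],key=cv2.contourArea)
for p in cv2.approxPolyDP(cv2.convexHull(c),2,True)[:,0]+[260,130]: print("foot",p,onz(d,*p,.005)[:2].round(4),onz(d,*p,.03)[:2].round(4))
E
```

```text
160 [30, 5, 245] [245, 245, 240]
166 [15, 75, 105] [105, 90, 74]
172 [12, 154, 200] [200, 126, 79]
178 [11, 157, 202] [202, 125, 78]
184 [14, 165, 246] [246, 163, 87]
190 [15, 162, 245] [245, 166, 89]
196 [15, 167, 245] [245, 163, 85]
202 [15, 167, 245] [245, 166, 85]
208 [15, 169, 245] [245, 162, 83]
214 [14, 169, 245] [245, 161, 83]
220 [14, 173, 244] [244, 158, 78]
226 [14, 172, 244] [244, 158, 79]
232 [14, 172, 244] [244, 157, 79]
238 [13, 175, 239] [239, 145, 75]
244 [15, 136, 215] [215, 157, 100]
[334 205] [ 0.4609 -0.3173]
[334 238] [ 0.4361 -0.3238]
[303 239] [ 0.4295 -0.301 ]
[301 220] [ 0.4437 -0.296 ]
top [[301.0, 205.0], [333.0, 205.0], [333.0, 239.0], [301.0, 239.0]] [[0.4549, -0.2934], [0.4607, -0.3166], [0.4351, -0.3233], [0.4291, -0.2995]] ctr [ 0.445  -0.3082]
[(np.float64(0.0239), np.float64(-75.9)), (np.float64(0.0265), np.float64(-165.3)), (np.float64(0.0245), np.float64(104.1)), (np.float64(0.0265), np.float64(13.4))]
foot [353 143] [ 0.509  -0.3326] [ 0.509  -0.3302]
foot [353 226] [ 0.418  -0.3572] [ 0.4235 -0.3533]
foot [282 228] [ 0.3959 -0.2789] [ 0.4028 -0.2797]
foot [280 144] [ 0.4884 -0.2552] [ 0.4897 -0.2575]
```

```bash
python3 - <<'E'
from h import *
d=grab("wrist"); h=cv2.cvtColor(d["image"],cv2.COLOR_RGB2HSV)
x0,y0=290,175
sub=h[y0:246,x0:345]
m=cv2.inRange(sub,(10,158,222),(18,255,255)); m=cv2.morphologyEx(m,2,np.ones((3,3)))
c=max(cv2.findContours(m,0,2)[0],key=cv2.contourArea); r=cv2.minAreaRect(c); b=cv2.boxPoints(r)+[x0,y0]
print(cv2.approxPolyDP(cv2.convexHull(c),1.5,True)[:,0].tolist())
w=np.array([onz(d,*p,.143)[:2] for p in b]); print("top",b.round(1).tolist(),w.round(4).tolist(),"ctr",w.mean(0).round(4))
e=[w[(i+1)%4]-w[i] for i in range(4)]; print([(np.linalg.norm(q).round(4),np.degrees(np.arctan2(q[1],q[0])).round(1)) for q in e])
for v in (190,200,210,220,230):
    g=np.where(m[v-y0])[0]; print(v,g.min()+x0,g.max()+x0)
E
```

```text
[[43, 9], [44, 63], [13, 65], [11, 11], [13, 9]]
top [[301.0, 184.0], [334.0, 184.0], [334.0, 240.0], [301.0, 240.0]] [[0.4709, -0.2887], [0.4769, -0.3123], [0.4351, -0.3233], [0.4289, -0.2988]] ctr [ 0.453  -0.3058]
[(np.float64(0.0244), np.float64(-75.8)), (np.float64(0.0431), np.float64(-165.2)), (np.float64(0.0253), np.float64(104.2)), (np.float64(0.0431), np.float64(13.6))]
190 301 334
200 301 334
210 301 334
220 302 334
230 302 334
```

Top-face centre is (0.453, -0.306), yaw 14°, size about 43x25 mm after mask erosion, which agrees with the stand centre (0.453, -0.306). Descending to TCP z 0.099 and closing.

>>> apply_moves:
  plan: "7.5 -1 10 0 0 0 60;7.5 -0.5 30 0 0 0 60;0 0 35 0 0 0 60;0 0 35 0 0 0 60;0 0 30 0 0 0 60;0 0 20 0 0 0 60;0 0 10 0 0 0 60;0 0 5 0 0 0 60"

```text
clock: 2.45
ee_pos: [0.4541, -0.3029, 0.096]
tcp_rot: [[0.97, 0.244, -0.003], [0.244, -0.97, 0.002], [-0.002, -0.003, -1.0]]
ft_force: [-0.2, 0.3, 0.3]
width: 0.0655
finger_force: 0.0
```

>>> apply_moves:
  plan: "0 0 0 0 0 0 60;0 0 0 0 0 0 255;0 0 0 0 0 0 255;0 0 0 0 0 0 255;0 0 0 0 0 0 255;0 0 0 0 0 0 255;0 0 0 0 0 0 255;0 0 0 0 0 0 255"

```text
clock: 3.12
ee_pos: [0.4553, -0.3054, 0.0998]
tcp_rot: [[0.97, 0.242, 0.003], [0.242, -0.97, -0.002], [0.003, 0.002, -1.0]]
ft_force: [-0.1, -0.5, 5.7]
width: 0.0275
finger_force: 59.7
```

```bash
python3 - <<'E'
from h import *
s=ctrl.read_state(); print(s["clock"],s["ee_pos"],s["ft_force"],s["wrist_torque"],s["width"],s["finger_force"])
d=grab("side"); cv2.imwrite("pics/s2.png",cv2.resize(d["image"][80:290,300:520],None,fx=2.7,fy=2.7)[...,::-1])
E
```

```text
3.1167 [ 0.45529528 -0.30536254  0.09975024] [-0.10056591 -0.52579026  5.72077943] [-0.11795024  0.00699453  0.04688392] 0.027484140168945344 59.6739935874939
```

View pics/s2.png

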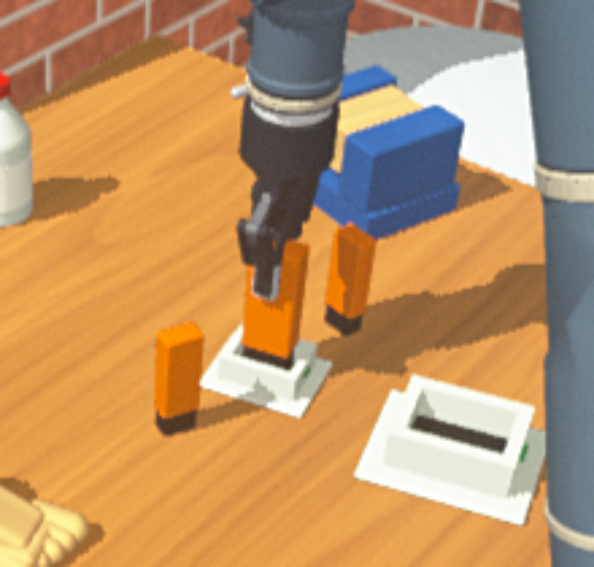

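Gripped: opening 27.5 mm, pad force 60 N, meter upright in the fingers. Lifting, then carrying high over the foot.

>>> apply_moves:
  plan: "0 0 -10 0 0 0 255;0 0 -20 0 0 0 255;0 0 -30 0 0 0 255;0 0 -30 0 0 0 255;0 0 -30 0 0 0 255;0 0 -30 0 0 0 255;0 0 -25 0 0 0 255;0 0 -15 0 0 0 255"

```text
clock: 3.83
ee_pos: [0.4543, -0.3047, 0.2916]
tcp_rot: [[0.97, 0.242, 0.003], [0.242, -0.97, -0.001], [0.003, 0.002, -1.0]]
ft_force: [0.3, -0.0, -2.1]
width: 0.0276
finger_force: 59.3
```

>>> apply_moves:
  plan: "6 -14 0 0 0 0 255;12 -28 0 0 0 0 255;14 -34 0 0 0 0 255;14 -34 0 0 0 0 255;14 -34 0 0 0 0 255;14 -34 0 0 0 0 255;14 -34 0 0 0 0 255;14 -34 0 0 0 0 255"

```text
clock: 4.5
ee_pos: [0.4924, -0.0393, 0.2884]
tcp_rot: [[0.97, 0.242, -0.001], [0.242, -0.97, 0.0], [-0.001, -0.0, -1.0]]
ft_force: [-0.7, 0.2, -1.7]
width: 0.0273
finger_force: 59.3
```

```bash
python3 - <<'E'
from h import *
s=ctrl.read_state(); print(s["clock"],s["ee_pos"],s["ft_force"],s["width"],s["finger_force"],s["joint_positions"])
rows([.476,.296,.217],14,12)
E
```

```text
4.5 [ 0.49237487 -0.03930728  0.28837975] [-0.67882123  0.1708595  -1.70715416] 0.027344997598022287 59.293670654296875 [ -6.85701842   6.78869335   7.21818871 107.80418968  -0.93794177
  65.52510898 -75.2709637 ]
turn [-0.0003  0.001   0.0005] total tool shift [  65.5 -329.3   71.4]
[  5.5 -27.4   6. ] [-0.      0.0001  0.    ]
[  5.5 -27.4   6. ] [-0.      0.0001  0.    ]
[  5.5 -27.4   6. ] [-0.      0.0001  0.    ]
[  5.5 -27.4   6. ] [-0.      0.0001  0.    ]
[  5.4 -27.4   6. ] [-0.      0.0001  0.    ]
[  5.4 -27.4   6. ] [-0.      0.0001  0.    ]
[  5.4 -27.4   5.9] [-0.      0.0001  0.    ]
[  5.4 -27.4   5.9] [-0.      0.0001  0.    ]
[  5.4 -27.4   5.9] [-0.      0.0001  0.    ]
[  5.4 -27.4   5.9] [-0.      0.0001  0.    ]
[  5.4 -27.4   5.9] [-0.      0.0001  0.    ]
[  5.4 -27.4   5.9] [-0.      0.0001  0.    ]
```

>>> apply_moves:
  plan: "6 -32 0 0 0 0 255;6 -32 0 0 0 0 255;6 -32 0 0 0 0 255;6 -32 0 0 0 0 255;6 -32 0 0 0 0 255;6 -32 0 0 0 0 255;6 -32 0 0 0 0 255;6 -32 0 0 0 0 255"

```text
clock: 5.17
ee_pos: [0.4767, 0.2199, 0.2883]
tcp_rot: [[0.97, 0.242, -0.001], [0.242, -0.97, -0.001], [-0.001, 0.001, -1.0]]
ft_force: [0.4, -0.1, -1.9]
width: 0.0273
finger_force: 59.3
```

>>> apply_moves:
  plan: "6 -25 5 0 0 0 255;5 -20 10 0 0 0 255;3 -15 15 0 0 0 255;1 -8 15 0 0 0 255;0 0 15 0 0 0 255;0 0 8 0 0 0 255;0 0 4 0 0 0 255;0 0 0 0 0 0 255"

```text
clock: 5.83
ee_pos: [0.4755, 0.2876, 0.2156]
tcp_rot: [[0.97, 0.242, -0.002], [0.242, -0.97, -0.002], [-0.002, 0.001, -1.0]]
ft_force: [-0.0, -0.1, -1.5]
width: 0.0276
finger_force: 59.4
```

```bash
python3 - <<'E'
from h import *
s=ctrl.read_state(); print(s["clock"],s["ee_pos"],s["qd"].round(1))
rows([.476,.296,.217],14,1)
a=grab("side"); b=grab("wrist")
for d in (a,b): print([(c,onz(d,*c,.055).round(4)) for s,c in blobs(d,(95,120,50),(130,255,255),20)])
o=np.hstack([cv2.resize(a["image"][120:440,60:380],(400,400)),cv2.resize(b["image"],(400,400))]); cv2.imwrite("pics/d3.png",o[...,::-1])
E
```

```text
5.8333 [0.47548583 0.28755448 0.21555309] [ 0.4 -1.  -0.1 -1.6 -0.1  0.6  0.1]
turn [ 0.0011  0.002  -0.0001] total tool shift [ 2.5 -8.1 -1.5]
[ 2.5 -8.1 -1.5] [ 0.0011  0.002  -0.0001]
[([434.6, 135.1], array([ 0.5558, -0.6041,  0.055 ])), ([271.7, 248.3], array([0.5604, 0.0122, 0.055 ])), ([68.8, 294.5], array([0.7631, 0.3705, 0.055 ])), ([188.9, 350.9], array([0.4764, 0.2968, 0.055 ]))]
[([307.5, 211.7], array([0.4804, 0.2971, 0.055 ])), ([595.6, 226.6], array([0.5431, 0.0044, 0.055 ]))]
```

View pics/d3.png

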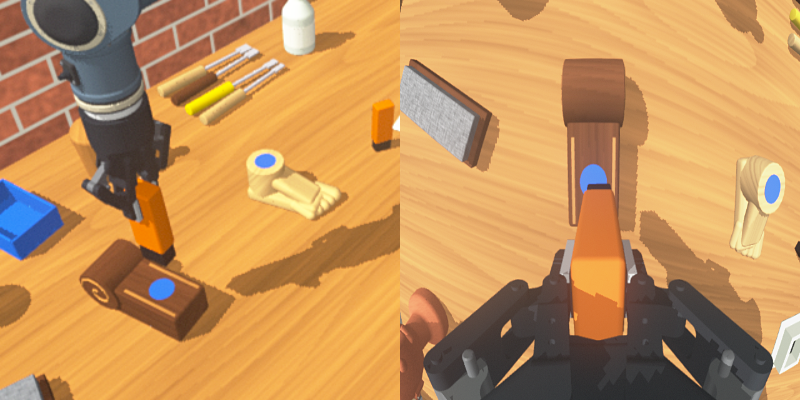

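The side crop shows the meter upright above the walnut block. In the wrist view the nose partly covers the walnut dot. I correct by 8.5 mm and hold for just over 2 s.

>>> apply_moves:
  plan: "1 -3 0 0 0 0 255;1 -3 0 0 0 0 255;1 -2 0 0 0 0 255;0 0 0 0 0 0 255;0 0 0 0 0 0 255;0 0 0 0 0 0 255;0 0 0 0 0 0 255;0 0 0 0 0 0 255"

```text
clock: 6.6
ee_pos: [0.4769, 0.2969, 0.2163]
tcp_rot: [[0.97, 0.242, 0.0], [0.242, -0.97, -0.0], [-0.0, 0.0, -1.0]]
ft_force: [0.2, 0.4, -2.2]
width: 0.0272
finger_force: 59.4
```

>>> apply_moves:
  plan: "0 0 0 0 0 0 255;0 0 0 0 0 0 255;0 0 0 0 0 0 255;0 0 0 0 0 0 255;0 0 0 0 0 0 255;0 0 0 0 0 0 255;0 0 0 0 0 0 255;0 0 0 0 0 0 255"

```text
clock: 7.27
ee_pos: [0.477, 0.297, 0.2163]
tcp_rot: [[0.97, 0.243, 0.0], [0.243, -0.97, 0.0], [0.0, -0.0, -1.0]]
ft_force: [0.0, 0.0, -1.8]
width: 0.0276
finger_force: 59.4
```

>>> apply_moves:
  plan: "0 0 0 0 0 0 255;0 0 0 0 0 0 255;0 0 0 0 0 0 255;0 0 0 0 0 0 255;0 0 0 0 0 0 255;0 0 0 0 0 0 255;0 0 0 0 0 0 255;0 0 0 0 0 0 255"

```text
clock: 7.93
ee_pos: [0.477, 0.297, 0.2163]
tcp_rot: [[0.97, 0.243, 0.0], [0.243, -0.97, 0.0], [0.0, -0.0, -1.0]]
ft_force: [-0.4, 0.2, -2.5]
width: 0.0271
finger_force: 59.4
```

```bash
python3 - <<'E'
from h import *
s=ctrl.read_state(); print(s["clock"],s["ee_pos"],s["qd"].round(1),s["finger_force"])
a=grab("scene"); b=grab("side"); im=a["image"]
# meter nose (black) and orange edges in both views near the dot
o=np.hstack([cv2.resize(im[130:310,380:560],(400,400),interpolation=2),cv2.resize(b["image"][200:400,100:300],(400,400),interpolation=2)]); cv2.imwrite("pics/e4.png",o[...,::-1])
def pj(d,p):
    c=np.array(d["orientation"]).T@(np.array(p)-d["origin"]); f=240/np.tan(np.radians(d["fov_y"])/2)
    return d["cx"]+f*c[0]/-c[2],d["cy"]-f*c[1]/-c[2]
n=s["ee_pos"]-[0,0,.0918]
for d,(x,y),k in [(a,(380,130),400/180),(b,(100,200),2)]:
    u,v=pj(d,n); print("expected nose centre in crop",(u-x)*k,(v-y)*k)
E
```

```text
7.9333 [0.4769725  0.29700313 0.2163359 ] [ 0.1  0.  -0.  -0.  -0.   0.1  0.1] 59.37790095806122
expected nose centre in crop 196.54888861538237 188.8606649209339
expected nose centre in crop 162.66193292654413 252.18330809588747
```

View pics/e4.png

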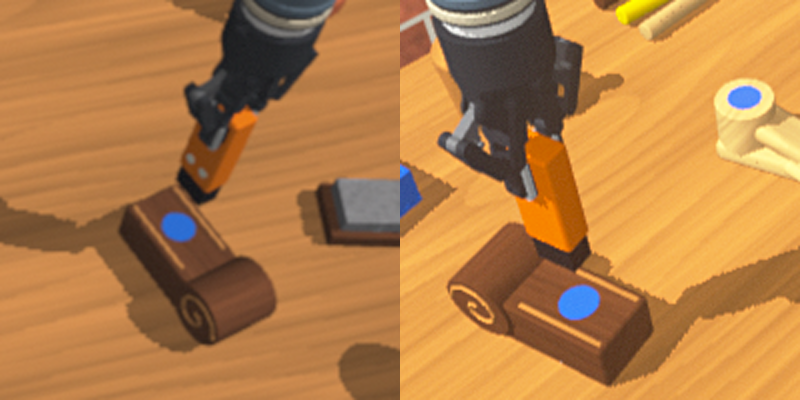

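Nose is at (195,190) in the scene crop and (160,255) in the side crop, matching the expected position over the walnut dot. One more hold call, then the return.

>>> apply_moves:
  plan: "0 0 0 0 0 0 255;0 0 0 0 0 0 255;0 0 0 0 0 0 255;0 0 0 0 0 0 255;0 0 0 0 0 0 255;0 0 0 0 0 0 255;0 0 0 0 0 0 255;0 0 0 0 0 0 255"

```text
clock: 8.7
ee_pos: [0.477, 0.297, 0.2163]
tcp_rot: [[0.97, 0.243, 0.0], [0.243, -0.97, 0.0], [0.0, -0.0, -1.0]]
ft_force: [1.0, -1.1, -1.7]
width: 0.0276
finger_force: 59.4
```

>>> apply_moves:
  plan: "0 0 -10 0 0 0 255;0 0 -20 0 0 0 255;0 0 -20 0 0 0 255;-2 8 -15 0 0 0 255;-3 16 -8 0 0 0 255;-4 24 -2 0 0 0 255;-5 30 0 0 0 0 255;-6 36 0 0 0 0 255"

```text
clock: 9.37
ee_pos: [0.4851, 0.1823, 0.2926]
tcp_rot: [[0.969, 0.246, 0.002], [0.246, -0.969, 0.002], [0.002, -0.001, -1.0]]
ft_force: [0.7, 0.6, -2.2]
width: 0.0276
finger_force: 59.4
```

>>> apply_moves:
  plan: "-6 36 0 0 0 0 255;-6 36 0 0 0 0 255;-6 36 0 0 0 0 255;-6 36 0 0 0 0 255;-6 36 0 0 0 0 255;-14 34 0 0 0 0 255;-14 34 0 0 0 0 255;-14 34 0 0 0 0 255"

```text
clock: 10.03
ee_pos: [0.4834, -0.1112, 0.2923]
tcp_rot: [[0.97, 0.243, 0.001], [0.243, -0.97, 0.0], [0.001, 0.0, -1.0]]
ft_force: [1.2, -0.7, -2.3]
width: 0.0275
finger_force: 59.3
```

```bash
python3 - <<'E'
from h import *
s=ctrl.read_state(); print(s["clock"],s["ee_pos"],s["joint_positions"].round(1))
rows([.455,-.3055,.292],14,1)
E
```

```text
10.0333 [ 0.48340849 -0.11120426  0.29233841] [ -1.1   6.7  10.2 107.5  -1.3  65.9 -66.4]
turn [ 0.0002 -0.0015  0.0008] total tool shift [-74.7 181.6   0.3]
[-74.7 181.6   0.3] [ 0.0002 -0.0015  0.0008]
```

>>> apply_moves:
  plan: "-14 34 0 0 0 0 255;-14 34 0 0 0 0 255;-13 32 0 0 0 0 255;-12 28 0 0 0 0 255;-9 22 0 0 0 0 255;-6 14 0 0 0 0 255;-3 8 0 0 0 0 255;0 0 0 0 0 0 255"

```text
clock: 10.7
ee_pos: [0.4561, -0.2955, 0.2919]
tcp_rot: [[0.971, 0.239, 0.001], [0.239, -0.971, -0.001], [0.0, 0.001, -1.0]]
ft_force: [0.5, -0.7, -2.5]
width: 0.0272
finger_force: 59.1
```

>>> apply_moves:
  plan: "0 0 0 0 0 0 255;0 0 0 0 0 0 255;0 0 20 0 0 0 255;0 0 30 0 0 0 255;0 0 30 0 0 0 255;0 0 20 0 0 0 255;0 0 10 0 0 0 255;0 0 0 0 0 0 255"

```text
clock: 11.37
ee_pos: [0.4559, -0.2914, 0.1792]
tcp_rot: [[0.97, 0.245, -0.004], [0.245, -0.97, 0.003], [-0.003, -0.004, -1.0]]
ft_force: [-0.4, 1.1, -1.5]
width: 0.0274
finger_force: 59.1
```

```bash
python3 - <<'E'
from h import *
s=ctrl.read_state(); print(s["clock"],s["ee_pos"],s["finger_force"])
rows([.455,-.3055,.1],14,1)
E
```

```text
11.3667 [ 0.45593403 -0.29141938  0.17922453] 59.12343621253967
turn [-0.0035  0.0033  0.0029] total tool shift [-4.1 13.7 79.2]
[-4.1 13.7 79.2] [-0.0035  0.0033  0.0029]
```

>>> apply_moves:
  plan: "-2 4 0 0 0 0 255;-2 4 0 0 0 0 255;0 2 0 0 0 0 255;0 0 0 0 0 0 255;0 0 0 0 0 0 255;0 0 0 0 0 0 255;0 0 0 0 0 0 255;0 0 0 0 0 0 255"

```text
clock: 12.03
ee_pos: [0.4552, -0.3041, 0.1814]
tcp_rot: [[0.97, 0.243, 0.0], [0.243, -0.97, 0.0], [0.0, -0.0, -1.0]]
ft_force: [0.4, 0.3, -1.6]
width: 0.0272
finger_force: 59.2
```

```bash
python3 - <<'E'
from h import *
s=ctrl.read_state(); print(s["clock"],s["ee_pos"],s["finger_force"],s["ft_force"])
rows([.4545,-.3055,.1],14,1)
d=grab("side"); cv2.imwrite("pics/p5.png",cv2.resize(d["image"][100:260,320:480],(560,560),interpolation=2)[...,::-1])
E
```

```text
12.0333 [ 0.45520952 -0.30409084  0.18141727] 59.23187434673309 [ 0.37665492  0.32753003 -1.63141674]
turn [-0.     -0.0003  0.0009] total tool shift [-1.1  1.2 81.4]
[-1.1  1.2 81.4] [-0.     -0.0003  0.0009]
```

View pics/p5.png

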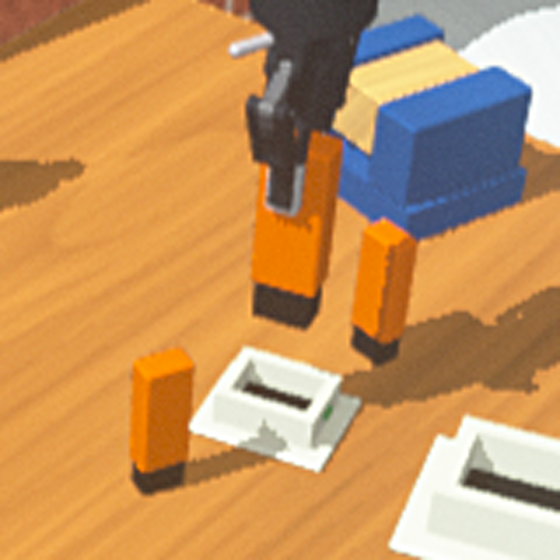

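The meter hangs upright over the empty pocket, within 2 mm of target. Descending, slowing near the floor.

>>> apply_moves:
  plan: "-1 1.5 5 0 0 0 255;0 0 12 0 0 0 255;0 0 14 0 0 0 255;0 0 10 0 0 0 255;0 0 8 0 0 0 255;0 0 8 0 0 0 255;0 0 6 0 0 0 255;0 0 5 0 0 0 255"

```text
clock: 12.75
ee_pos: [0.4545, -0.3059, 0.1126]
tcp_rot: [[0.97, 0.243, -0.0], [0.243, -0.97, 0.0], [-0.0, -0.0, -1.0]]
ft_force: [0.6, -0.2, -1.9]
width: 0.0275
finger_force: 59.3
```

>>> apply_moves:
  plan: "0 0 4 0 0 0 255;0 0 3 0 0 0 255;0 0 2 0 0 0 255;0 0 2 0 0 0 255;0 0 0 0 0 0 255;0 0 0 0 0 0 255;0 0 0 0 0 0 255;0 0 0 0 0 0 255"

```text
clock: 13.42
ee_pos: [0.4547, -0.306, 0.1025]
tcp_rot: [[0.97, 0.243, 0.0], [0.243, -0.97, -0.0], [0.0, 0.0, -1.0]]
ft_force: [-0.4, 0.4, -2.7]
width: 0.0271
finger_force: 59.3
```

>>> apply_moves:
  plan: "0 0 1 0 0 0 255;0 0 1 0 0 0 255;0 0 0.5 0 0 0 255;0 0 0 0 0 0 255;0 0 0 0 0 0 255;0 0 0 0 0 0 255;0 0 0 0 0 0 255;0 0 0 0 0 0 255"

```text
clock: 14.08
ee_pos: [0.4545, -0.3059, 0.0998]
tcp_rot: [[0.97, 0.243, -0.0], [0.243, -0.97, 0.0], [0.0, -0.0, -1.0]]
ft_force: [0.6, -0.2, -1.0]
width: 0.0276
finger_force: 59.3
```

>>> apply_moves:
  plan: "0 0 0 0 0 0 150;0 0 0 0 0 0 130;0 0 0 0 0 0 110;0 0 0 0 0 0 90;0 0 0 0 0 0 60;0 0 0 0 0 0 60;0 0 0 0 0 0 60;0 0 0 0 0 0 60"

```text
clock: 14.75
ee_pos: [0.4546, -0.3059, 0.0998]
tcp_rot: [[0.97, 0.243, 0.0], [0.243, -0.97, -0.0], [0.0, 0.0, -1.0]]
ft_force: [-0.2, 0.1, 0.0]
width: 0.0653
finger_force: 0.0
```

>>> apply_moves:
  plan: "0 0 -5 0 0 0 60;0 0 -10 0 0 0 60;0 0 -20 0 0 0 60;0 0 -25 0 0 0 60;0 0 -30 0 0 0 60;0 0 -30 0 0 0 60;0 0 -25 0 0 0 60;-15 0 -10 0 0 0 60"

```text
clock: 15.42
ee_pos: [0.4439, -0.3096, 0.2598]
tcp_rot: [[0.969, 0.246, 0.008], [0.246, -0.969, -0.003], [0.007, 0.005, -1.0]]
ft_force: [0.4, -0.7, 0.4]
width: 0.0655
finger_force: 0.0
```

```bash
python3 - <<'E'
from h import *
s=ctrl.read_state(); print(s["clock"],s["ee_pos"],s["width"],s["ft_force"])
b=grab("side"); a=grab("scene")
for d in (a,b): print([c for s,c in blobs(d,(95,120,50),(130,255,255),80)])
o=np.hstack([cv2.resize(a["image"][200:320,140:260],(400,400),interpolation=2),cv2.resize(b["image"][130:250,340:460],(400,400),interpolation=2)]); cv2.imwrite("pics/f6.png",o[...,::-1])
E
```

```text
15.4167 [ 0.44388371 -0.30960131  0.2598224 ] 0.06554236353995983 [ 0.44777263 -0.67301376  0.43455084]
[[460.0, 231.6], [360.0, 275.8], [66.5, 356.9], [542.8, 358.1], [6.7, 378.5]]
[[432.1, 136.0], [271.7, 248.2], [68.8, 294.5], [188.9, 350.9]]
```

View pics/f6.png

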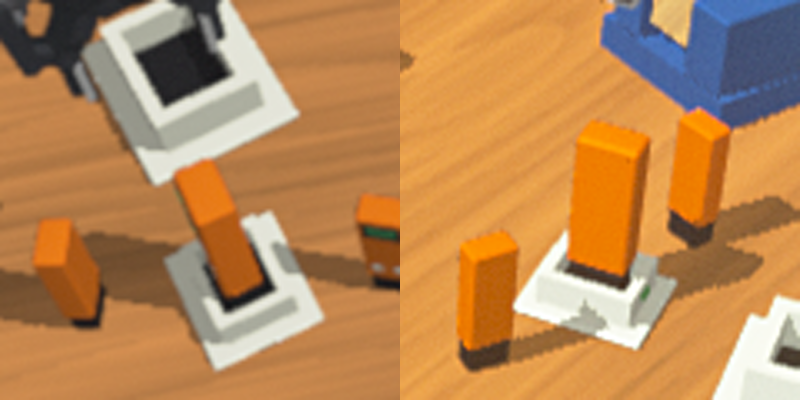

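The meter stands upright in its pocket in both crops, at (230,240) and (605,210). The gripper is clear, and the dots read the same pixels as at the start (the foot's dot was partly hidden then in the scene view). I let the arm settle, then hand in.

>>> apply_moves:
  plan: "0 0 0 0 0 0 60;0 0 0 0 0 0 60;0 0 0 0 0 0 60;0 0 0 0 0 0 60;0 0 0 0 0 0 60;0 0 0 0 0 0 60;0 0 0 0 0 0 60;0 0 0 0 0 0 60"

```text
clock: 16.18
ee_pos: [0.44, -0.3095, 0.2546]
tcp_rot: [[0.97, 0.243, -0.0], [0.243, -0.97, 0.0], [-0.0, -0.0, -1.0]]
ft_force: [-1.0, -0.0, 0.1]
width: 0.0653
finger_force: 0.0
```

```bash
python3 -c "
from bench import ctrl
print(ctrl.finish_job())"
```

```text
the job is handed in; nothing more can be done
None
```

The job is handed in at about 16 s: the meter was held still about 7 cm above the walnut dot for just over 2 s, then put back upright in its stand and released, with neither carving visibly shifted; no verdict was returned.

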